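Show the toy pail's underside to the inspection camera

TASK

The tin dairy toys are being photographed: first clear the two milk churns from in front of the inspection camera by standing them upright in the divided crate, one per cell. Then unhook the toy pail and hold it up in front of the camera, tipped so that its underside squarely faces the lens, centred and about 20 cm from it; finish still holding it there in the gripper, with nothing else carrying it. Do not touch the camera, and leave the steam engine, clockwork motor, lever puller and sanding block where they are.

Things in the scene. Friction and masses are not known exactly. Their poses are not given: they have to be found in the camera images.
- pail: Cream tin toy pail, round tub 65 mm high, outside dia. 48 mm at the foot, 54 mm at the rim, about 90 g. Origin: centre of underside; z along its axis to the open mouth (up while it hangs). A rigid 3 mm wire bail, 22 mm wide, stands out from the rim on +x; its outer bar, 41 mm from the axis and 12 mm above the rim, sits in the hook. -x, +y, -y sides are clear: grip across y from straight above.
- bracket: Fixed black iron bracket, 110 mm wide. Origin: on the bench below it; z up. The pail hangs on its open -x side, axes parallel to the bracket's, its axis 50 mm from this origin along -x, underside 60 mm and rim 125 mm above the bench. Two uprights stand 62 mm behind the pail's axis, 38 mm either side. Two stops behind the pail's foot keep it upright. Highest point 154 mm.
- crate: Fixed plywood crate without lid, outside 68 mm (its x) by 192 mm (its y), 40 mm high, walls, floor and dividers 5 mm thick. Two dividers make three cells in a row along its y, centred at y = -62, 0 and +62 mm, each 58 mm (x) by 57 mm (y) inside. All are empty. Origin: centre of the underside.
- churn1: Toy milk churn of plain tin, standing on the bench, 82 mm high: body 39 mm in diameter up to 46 mm (two thin ribs of 41 mm), cone to 56 mm, then a straight round neck and lid 25 mm in diameter from 56 mm to the top; about 100 g. Origin: centre of its underside; z up along its axis.
- churn2: A second churn, the same as churn1.
- camera: Inspection camera on a low fixed stand, black box head with a round lens (42 mm barrel) and ring of small lights. Origin: on the bench straight below the centre of the lens front, which is 120 mm above the bench. The lens looks to the camera's own -x and 38 degrees upwards; head and stand lie behind the lens, up to 120 mm towards +x.
- view (a point): The point in the air on the camera's line of sight 200 mm in front of the lens (243 mm above the bench). Its z axis points along the line of sight, away from the lens (52 degrees from vertical, leaning to the camera's -x); its y axis is level. The pail is shown squarely when its origin is at this point and its own z axis (towards the mouth) points the same way as this z.
- engine: Black tin toy steam engine, 130 x 75 mm, 130 mm high, on the bench; leave it. Origin: centre of its underside.
- motor: Nickel-plated clockwork motor, two upright plates 70 mm long and 55 mm high, about 60 mm deep with its key, on the bench; leave it. Origin: centre of its underside.
- puller: Brass lever puller lying flat, flat bar 150 mm long with a two-armed head, 24 mm high; leave it. Origin: middle of the bar, underside.
- block: Small beech sanding block 90 x 45 x 30 mm on the bench; leave it. Origin: centre of its underside.
- hook (a point): Bend of the S-shaped steel hook (4 mm wire) on the bracket's top bar, where the bail's bar rests; axes as the bracket's. The hook's upturned tip stands 4 mm in front of this point (-x) and 14 mm higher, through the bail: to unhook, raise the pail at least 25 mm straight up, then draw it away along -x.

How it is judged:
By the outcome, as a careful person would: the job done as asked, in the order asked, and still so for the second after the job is handed in, while the arm keeps its last pose, push and grip.
It also fails if it takes over 72 s, if anything falls off the work surface, if the arm or the gripper's body presses on something with over 40 N, if the wrist force passes 120 N, or if a joint passes its speed limit or range.

ROBOT

A 6-joint arm with a two-finger parallel gripper is mounted at the origin on the work surface. World frame = base frame: x ahead of the robot, y to its left, z up, the work surface at z = 0. Lengths are in m, angles in rad, forces in N, time in s.
With the tool pointing down it reaches from about 0.35 to 0.775 m from the base axis. Payload 7.3 kg.
Tool frame: the origin (TCP) lies midway between the tips of the shut fingers; the grasp point (between the pads) lies 19 mm behind it; z points along the fingers, y is the line along which they close (so a half turn about z gives the same grasp; the last joint's range is limited). The gripper opens to 92 mm and grips with 3 to 60 N. Pads are 19 mm wide; open, the fingers measure 130 mm over their backs; the gripper's body (75 mm by 190 mm) begins 47 mm behind the grasp point.
Start: joints at [-1.469, 0.342, 1.524, -0, 1.275, -0.146], TCP at [0.129, -0.509, 0.227] pointing down, gripper open.
Joint ranges: [-2.53, 2.53], [-0.77, 2.02], [0.04, 2.7], [-1, 4.14], [0.28, 2.66], [-3.11, 3.11]. Speed limits (rad/s): [2.57, 2.57, 3.14, 3.14, 3.14, 3.14].

INTERFACE

Orientations are given as [roll, pitch, yaw] about the fixed x, y, z axes, in that order (R = Rz(yaw) Ry(pitch) Rx(roll)).
In Python, from cell import robot, read_camera, camera_params, nets gives the robot as it stands. The module is installed in compiled form; this text tells all that it offers.
- The arm moves only by the tool step_arm, never from a script. Its argument "steps" is a list of rows, each an object of numbers: "x", "y", "z": the shift along the tool's x, y, z as a fraction of full scale; "rx", "ry", "rz": the turn, a rotation vector about the tool's x, y, z as a fraction of full scale; "claw": the opening, from -1 (shut) to 1 (fully open). In form: [{"x": .., "y": .., "z": .., "rx": .., "ry": .., "rz": .., "claw": ..}, ...]. A call has 1 to 12 rows; each row is the pose to reach, as a shift and turn from the pose commanded when the call began, along the tool's axes at that moment; what a row does not reach only later rows make up. Full scale, the value 1, is 750 mm for a shift and pi/4 rad for a turn. A row lasts 1/12 s, in which the tool goes at most 41.7 mm and 7.16 degrees, less where a joint would pass 70% of its speed; a pose out of reach is approached as far as the arm can. A call with a number of a shift or a turn outside -1 to 1 is refused whole. A call with a gripper value outside its range is refused whole. The fingers move at their own pace and stop on an object; "squeeze" is the grip in N (left out, the last holds). Time passes only in rows, so rows that repeat a pose let the fingers close. It gives the time, the measured TCP pose, the force, the opening and the grip force at its end, in the units of the state.
- robot.observe(): the state, without advancing time (a new reading comes with each control period).
- read_camera(name): name is "side" or "top" or "wrist"; returns (picture, depth): 420x560x3 uint8, blue, green, red; 420x560 float32, m along the optical axis (not along the pixel's ray), 0 where there is no reading.
- camera_params(name): a dict with "fx", "fy", "cx", "cy" (pixels), "R" (3x3) and "t" (3): a world point X has camera coordinates R X + t; the wrist camera has in their place "hand_eye" (4x4, takes a point from camera to tool coordinates, whose origin is the TCP and whose axes are the flange's). Camera axes: x right, y down, z forward; pixel columns grow to the right and rows downward; lengths in m; the calibration is good to about 2 mm. A picture is of the moment at which its call begins: read the wrist's pose just before it. camera_params takes no time and is no camera call.
- robot.hand_in(): hands the job in; it is judged then, once.
Trained networks look in the newest picture that a camera, given by its name, has taken for a name from the list of things; names that differ only in an ending like _2 or _b are one class to them, and where a whole thing is asked for, a point or a joint stands for the part that bears it (a point fixed in the world has none). Each returns a list of dicts, best first, with "conf" (0 to 1); they miss things now and then, are a little off and sometimes report something else, mostly with a low value. They report only what shows in the picture. A call takes as long as a camera call.
- nets.masks_of(camera, query): "region" (420x560 bool, what is visible of it) and "box" ([left, top, right, bottom] in pixels, round what is visible of it).
- nets.landmark_of(camera, query): "pixel" ([row, column] in pixels: a listed point, or the origin of a listed thing).
The state is a dict: "time": time; "qpos": joint angles; "qvel": joint speeds; "joint_efforts": joint torques, N m; "tool_pos": TCP position; "tool_rot": TCP orientation; "contact_force": force on the tool from outside, world axes, zero at the start; "torque": the same for the moment, N m; "opening": finger opening in m; "grip_force": force on a finger pad.
Only numpy, scipy, OpenCV 4.12 (cv2) and the standard library are available. Lean on these libraries where they do the work, as an engineer would, in place of code of your own. Each camera call takes 0.05 s, during which the arm holds its last target. There are 200 camera calls.

## Working session

There is one attempt and no reset: what is moved stays moved. The work goes in short steps, Python scripts to look and compute and a tool call to move; the robot and the scene stay as the last step left them, time stands still between calls to the robot, and variables do not carry over. Pictures are saved under pics/ and viewed, at most 10 in all, crops included, and the job is handed in when it is done.

Besides the shell and the picture viewer there is one more tool, called as name(argument=value, ...), one argument or row to a line, values as JSON. step_arm: Moves the arm, as the interface text tells. Its arguments: {"type":"object","properties":{"steps":{"type":"array","items":{"type":"object","properties":{"x":{"type":"number","minimum":-1,"maximum":1},"y":{"type":"number","minimum":-1,"maximum":1},"z":{"type":"number","minimum":-1,"maximum":1},"rx":{"type":"number","minimum":-1,"maximum":1},"ry":{"type":"number","minimum":-1,"maximum":1},"rz":{"type":"number","minimum":-1,"maximum":1},"claw":{"type":"number"}}}},"squeeze":{"type":"number"}},"required":["steps"]}

```bash
mkdir -p pics; cat > h.py <<'E'
import numpy as np, cv2
from scipy.spatial.transform import Rotation as Ro
from cell import robot, read_camera, camera_params, nets
def tw(s): return Ro.from_euler('xyz',s['tool_rot']).as_matrix(), np.array(s['tool_pos'])
def cloud(name,d,s=None):
    p=camera_params(name); v,u=np.mgrid[0:420,0:560]
    c=np.stack([(u-p['cx'])/p['fx']*d,(v-p['cy'])/p['fy']*d,d],-1)
    if name=='wrist':
        H=np.array(p['hand_eye']); R,t=tw(s); c=c@H[:3,:3].T+H[:3,3]; return c@R.T+t
    return (c-np.array(p['t']))@np.array(p['R'])
E
python3 - <<'E'
from h import *
print(robot.observe())
ims=[]
for n in ['side','top']:
    im,d=read_camera(n); ims.append(im); np.save(n+'.npy',d); P=cloud(n,d)
    cv2.imwrite(f'pics/{n}0.png',im)
    p=camera_params(n); print(n,'cam at',-np.array(p['R']).T@p['t'],p['fx'],np.round(p['R'],2).tolist())
    for q in ['pail','bracket','crate','churn1','camera','engine','motor','puller','block']:
        for m in nets.masks_of(n,q)[:3]:
            r=m['region']&(d>0); X=P[r]
            if len(X): print(q,round(m['conf'],2),m['box'],'med',np.median(X,0).round(3),'lo',np.percentile(X,2,0).round(3),'hi',np.percentile(X,98,0).round(3))
E
```

```text
{'time': 0.0, 'qpos': array([-1.46901567e+00,  3.42716986e-01,  1.52501621e+00,  2.24327152e-05,
        1.27538586e+00, -1.45957950e-01]), 'qvel': array([-0.00011659,  0.00042355,  0.00043212, -0.000252  ,  0.00078041,
        0.00012648]), 'joint_efforts': array([-1.07586322e-03, -4.31245136e+01, -2.44219744e+01,  7.17211794e-02,
        5.57910406e-02, -1.23179148e-04]), 'tool_pos': array([ 0.12874479, -0.50855447,  0.22604822]), 'tool_rot': array([-3.14008560e+00, -2.43223885e-04,  2.47731878e-01]), 'contact_force': array([-1.04442156,  0.04118218, -0.39083897]), 'torque': array([ 0.02952693, -0.00760228,  0.02308187]), 'grip_force': 0.0, 'opening': 0.09204931926216338}
side cam at [0.32181955 0.61558951 0.70167814] 418.3695962413561 [[-0.92, -0.38, -0.01], [-0.23, 0.57, -0.79], [0.31, -0.73, -0.61]]
pail 0.61 [255.9, 324.3, 291.1, 375.0] med [0.485 0.248 0.098] lo [0.459 0.229 0.061] hi [0.508 0.279 0.125]
bracket 0.87 [199.9, 296.9, 259.5, 401.2] med [0.546 0.264 0.013] lo [0.516 0.197 0.005] hi [0.602 0.3   0.147]
crate 0.72 [330.4, 182.2, 360.0, 235.5] med [ 0.487 -0.246  0.0
[... 1789 characters left out ...]
 0.132]
engine 0.92 [173.6, 108.5, 219.9, 177.0] med [0.713 0.212 0.057] lo [0.659 0.184 0.007] hi [0.784 0.249 0.129]
engine 0.45 [246.8, 104.7, 297.6, 156.4] med [0.747 0.046 0.087] lo [ 0.703 -0.001  0.001] hi [0.813 0.104 0.132]
motor 0.84 [383.6, 129.1, 414.1, 168.7] med [ 0.715 -0.233  0.039] lo [ 0.685 -0.253 -0.   ] hi [ 0.757 -0.202  0.057]
motor 0.47 [314.5, 233.0, 330.3, 251.2] med [ 0.506 -0.065  0.053] lo [ 0.489 -0.084  0.016] hi [ 0.526 -0.05   0.085]
puller 0.68 [277.3, 156.6, 302.6, 229.7] med [0.602 0.004 0.009] lo [ 0.546 -0.013  0.002] hi [0.699 0.035 0.025]
block 0.91 [273.3, 270.2, 311.2, 315.6] med [ 0.398 -0.003  0.03 ] lo [ 0.356 -0.038  0.023] hi [0.44  0.031 0.033]
```

```bash
python3 - <<'E'
from h import *
a=cv2.imread('pics/top0.png'); b=cv2.imread('pics/side0.png')
A=cv2.resize(a[90:330,120:480],None,fx=2.2,fy=2.2,interpolation=2); cv2.imwrite('pics/t1.png',A)
B=cv2.resize(b[170:410,110:390],None,fx=2.5,fy=2.5,interpolation=2); cv2.imwrite('pics/s1.png',B)
d=np.load('top.npy'); P=cloud('top',d)
ds=np.load('side.npy'); S=cloud('side',ds)
def sel(P,lo,hi):
    m=((P>lo)&(P<hi)).all(-1); return P[m]
# churn lid centres (z>0.078)
for nm,c in [('c1',(.506,-.067)),('c2',(.537,.072))]:
    for n,Q in [('top',P),('side',S)]:
        X=sel(Q,[c[0]-.03,c[1]-.03,.076],[c[0]+.03,c[1]+.03,.092]); 
        (cx,cy),r=cv2.minEnclosingCircle(X[:,:2].astype(np.float32)); print(nm,n,len(X),cx,cy,r,np.median(X[:,2]))
for n,Q in [('top',P),('side',S)]:
    X=sel(Q,[.42,-.40,.033],[.56,-.15,.048]); print('crate',n,cv2.minAreaRect(X[:,:2].astype(np.float32)),np.median(X[:,2]))
    X=sel(Q,[.45,.12,.119],[.53,.31,.131]); print('pail rim',n,len(X),cv2.minEnclosingCircle(X[:,:2].astype(np.float32)),np.median(X[:,2]))
    X=sel(Q,[.5,.12,.139],[.63,.33,.16]); print('brk top',n,len(X),cv2.minAreaRect(X[:,:2].astype(np.float32)),X.mean(0))
    X=sel(Q,[.65,-.05,.05],[.87,.14,.16]); print('cam',n,len(X),cv2.minAreaRect(X[:,:2].astype(np.float32)),X.mean(0))
for n in['top','side']:
    for q in ['pail','hook','view','camera','bracket','churn1','crate']:
        for m in nets.landmark_of(n,q)[:2]: print(n,q,m)
E
```

```text
c1 top 116 0.5070025324821472 -0.06873428076505661 0.012282613664865494 0.0820402398155174
c1 side 84 0.5064953565597534 -0.06868977844715118 0.012927853502333164 0.08130977118367272
c2 top 109 0.5397219657897949 0.07408279925584793 0.012397202663123608 0.08231509567123069
c2 side 105 0.5387570261955261 0.07409895956516266 0.013200189918279648 0.08134331090468862
crate top ((0.489999383687973, -0.27291837334632874), (0.06820449978113174, 0.19221395254135132), 11.09492015838623) 0.038968306820888525
pail rim top 136 ((0.48946505784988403, 0.2507893443107605), 0.032435521483421326) 0.12395035492343151
brk top top 216 ((0.5379263162612915, 0.24589817225933075), (0.08580707013607025, 0.03349731117486954), 88.36060333251953) [0.54479298 0.24484539 0.14625007]
cam top 1055 ((0.7472180724143982, 0.04671231657266617), (0.10146516561508179, 0.05588441714644432), 13.209410667419434) [0.74484017 0.04625501 0.11081642]
crate side ((0.4891352951526642, -0.2748468816280365), (0.06782647967338562, 0.20095716416835785), 11.311599731445312) 0.03853583554049918
pail rim side 249 ((0.4892613887786865, 
[... 337 characters left out ...]
688) [0.7411362  0.06000547 0.10038709]
top pail {'pixel': [248.1, 169.8], 'conf': 0.75}
top hook {'pixel': [228.5, 165.1], 'conf': 0.72}
top camera {'pixel': [154.9, 277.3], 'conf': 0.89}
top bracket {'pixel': [229.8, 182.3], 'conf': 0.67}
top churn1 {'pixel': [228.0, 259.3], 'conf': 0.77}
top churn1 {'pixel': [243.5, 320.8], 'conf': 0.75}
top crate {'pixel': [252.3, 414.7], 'conf': 0.94}
side pail {'pixel': [356.7, 273.9], 'conf': 0.81}
side hook {'pixel': [328.7, 248.6], 'conf': 0.58}
side camera {'pixel': [266.9, 218.6], 'conf': 0.67}
side bracket {'pixel': [368.2, 247.5], 'conf': 0.88}
side churn1 {'pixel': [301.1, 281.1], 'conf': 0.96}
side crate {'pixel': [213.3, 345.4], 'conf': 0.56}
```

View pics/t1.png

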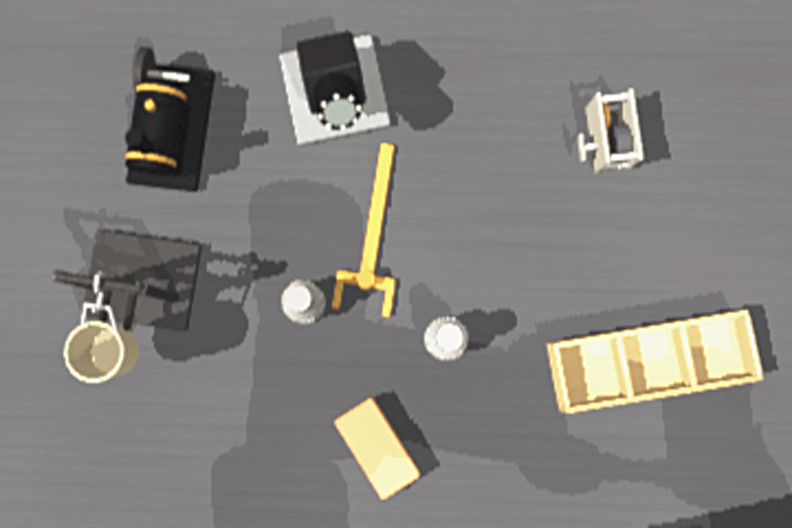

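View pics/s1.png

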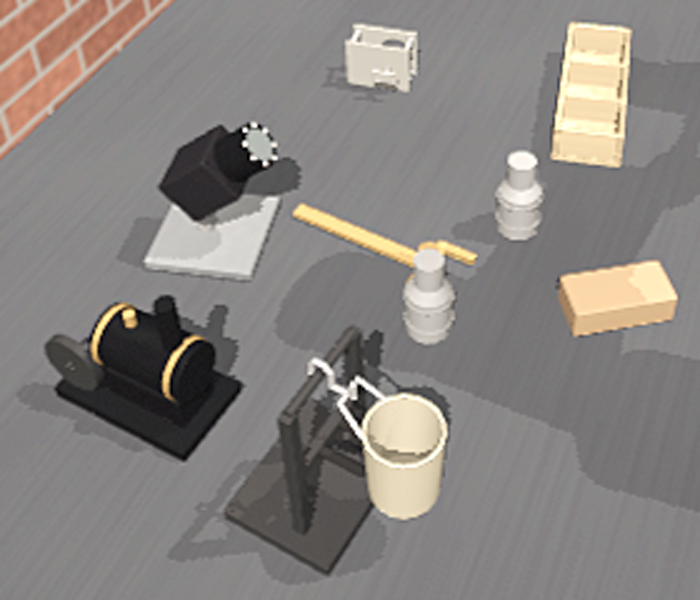

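The top crop shows the pail at (97,352), churns at (302,300) and (446,338), the crate at (655,360) and the camera lens at (340,110). The side crop agrees: the pail hangs on the near (-x) side of the bracket and the puller lies just behind churn 2. Next I'm fitting the exact axes.

```bash
cat > fit.py <<'E'
from h import *
from scipy.optimize import least_squares
P={n:cloud(n,np.load(n+'.npy')) for n in['top','side']}
I={n:cv2.imread(f'pics/{n}0.png') for n in P}
def sel(n,lo,hi):
    m=((P[n]>lo)&(P[n]<hi)).all(-1); return P[n][m],I[n][m].astype(int)
for n in P:
    X,c=sel(n,[.44,.19,.07],[.535,.31,.130]); sat=c[:,2]-c[:,0]; X=X[sat>15]
    # cone fit: radius at height above underside(0.060)
    def f(p):
        r=np.hypot(X[:,0]-p[0],X[:,1]-p[1]); R=24+3*(X[:,2]*1e3-60)/65
        out=r*1e3-R; inn=r*1e3-(R-2); return np.where(abs(out)<abs(inn),out,inn)
    s=least_squares(f,[.488,.247],loss='soft_l1'); print('pail',n,s.x,len(X),np.median(abs(s.fun)), 'ztop',np.percentile(X[:,2],98))
    X,c=sel(n,[.5,.12,.006],[.65,.34,.016]); X=X[(c.sum(1)[:]<330)|(n=='x')]; print('brk base',n,len(X),cv2.minAreaRect(X[:,:2].astype(np.float32)))
    X,c=sel(n,[.535,.12,.142],[.65,.34,.16]); d=X[:,:2]-X[:,:2].mean(0); v=np.linalg.svd(d)[2][0]; print('brk bar',n,len(X),X.mean(0),np.degrees(np.arctan2(v[1],v[0])),'ext',np.ptp(d@v))
    X,c=sel(n,[.66,-.05,.006],[.87,.14,.03]); X=X[c.sum(1)>330]; print('cam base',n,len(X),cv2.minAreaRect(X[:,:2].astype(np.float32)),np.median(X[:,2]))
    # lens glass: plane
    X,c=sel(n,[.66,-.03,.09],[.75,.09,.15]); m=c.sum(1)>330; X=X[m]
    s0=X.mean(0); 
    for k in range(4):
        u,_,v=np.linalg.svd(X-X.mean(0)); r=(X-X.mean(0))@v[2]; X=X[abs(r)<max(.0015,2*r.std())]
    nn=v[2]*np.sign(v[2][2]); print('lens',n,len(X),X.mean(0),'normal',nn,'elev',np.degrees(np.arcsin(nn[2])),'az',np.degrees(np.arctan2(-nn[1],-nn[0])))
    c2=cv2.minEnclosingCircle(((X-X.mean(0))@v[:2].T).astype(np.float32)); print('   circ centre',X.mean(0)+np.array(c2[0])@v[:2],'r',c2[1])
E
python3 fit.py
```

```text
pail top [0.4849463  0.25380066] 434 0.37460878213995485 ztop 0.1258462282283075
brk base top 1484 ((0.5590407252311707, 0.24437128007411957), (0.11101913452148438, 0.08984959870576859), 82.88575744628906)
brk bar top 194 [0.54592043 0.2457718  0.14676987] -96.88727473024107 ext 0.08585530846415954
cam base top 976 ((0.735507607460022, 0.03363194316625595), (0.16545914113521576, 0.11942183971405029), 14.239136695861816) 0.011784597314464455
lens top 180 [0.71009013 0.03800196 0.12022991] normal [-0.7877926  -0.16866427  0.59239782] elev 36.32735032091129 az 12.084435548441466
   circ centre [0.71046778 0.03853003 0.12088247] r 0.021191662177443504
pail side [0.48429618 0.25510614] 1132 0.4551418389635966 ztop 0.12433217211429144
brk base side 1769 ((0.5577905178070068, 0.24432694911956787), (0.11167612671852112, 0.09079162031412125), 83.11127471923828)
brk bar side 251 [0.54450534 0.24857354 0.14601486] 82.35517202974994 ext 0.08677249256334238
cam base side 1217 ((0.731981635093689, 0.044310539960861206), (0.16199082136154175, 0.10263029485940933), 13.357276916503906) 0.011511523141185049
lens side 123 [0.70972714 0.03858755 0.12093035] normal [-0.74975023 -0.18305917  0.63589616] elev 39.48648289213406 az 13.720899645446657
   circ centre [0.70973181 0.03858364 0.12093473] r 0.02033373713493347
```

step_arm(
  steps=[
    {"x": 0.4,"y": -0.45,"z": 0.05},
    {"x": 0.4,"y": -0.45,"z": 0.05},
    {"x": 0.4,"y": -0.45,"z": 0.05},
    {"x": 0.4,"y": -0.45,"z": 0.05},
  ],
)

```text
$.steps[0]: bad value
```

step_arm(
  steps=[
    {"x": 0.6325,"y": -0.445,"z": 0.085,"rx": 0,"ry": 0,"rz": 0,"claw": 1},
    {"x": 0.6325,"y": -0.445,"z": 0.085,"rx": 0,"ry": 0,"rz": 0,"claw": 1},
    {"x": 0.6325,"y": -0.445,"z": 0.085,"rx": 0,"ry": 0,"rz": 0,"claw": 1},
    {"x": 0.6325,"y": -0.445,"z": 0.085,"rx": 0,"ry": 0,"rz": 0,"claw": 1},
    {"x": 0.6325,"y": -0.445,"z": 0.085,"rx": 0,"ry": 0,"rz": 0,"claw": 1},
    {"x": 0.6325,"y": -0.445,"z": 0.085,"rx": 0,"ry": 0,"rz": 0,"claw": 1},
    {"x": 0.6325,"y": -0.445,"z": 0.085,"rx": 0,"ry": 0,"rz": 0,"claw": 1},
    {"x": 0.6325,"y": -0.445,"z": 0.085,"rx": 0,"ry": 0,"rz": 0,"claw": 1},
    {"x": 0.6325,"y": -0.445,"z": 0.085,"rx": 0,"ry": 0,"rz": 0,"claw": 1},
    {"x": 0.6325,"y": -0.445,"z": 0.085,"rx": 0,"ry": 0,"rz": 0,"claw": 1},
    {"x": 0.6325,"y": -0.445,"z": 0.085,"rx": 0,"ry": 0,"rz": 0,"claw": 1},
    {"x": 0.6325,"y": -0.445,"z": 0.085,"rx": 0,"ry": 0,"rz": 0,"claw": 1},
  ],
)

```text
time: 2.7
tool_pos: [0.4538, -0.1302, 0.1721]
tool_rot: [3.141, -0.0, 0.248]
contact_force: [0.9, 0.2, 0.8]
opening: 0.0915
grip_force: 0.0
```

```bash
cat > g.py <<'E'
import sys
from h import *
# usage: g.py x y z [Rot as tool-z tilt: yaw tilt(deg)]  -> normalised step
def step(T,Rt=None):
    s=robot.observe(); R,t=tw(s); d=R.T@(np.array(T)-t)/.75
    r=Ro.from_matrix(R.T@Rt).as_rotvec()/(np.pi/4) if Rt is not None else np.zeros(3)
    print('t',round(s['time'],2),'pos',t.round(4),'xyz',d.round(4),'r',r.round(4),'open',round(s['opening'],4),'q',s['qpos'].round(2))
if __name__=='__main__': step([float(a) for a in sys.argv[1:4]])
E
python3 g.py .5068 -.0687 .110;python3 g.py .5068 -.0687 .060
```

```text
t 2.7 pos [ 0.4538 -0.1302  0.1721] xyz [ 0.0886 -0.0622  0.0828] r [0. 0. 0.] open 0.0915 q [-0.44  0.3   1.75 -0.    1.09  0.88]
t 2.7 pos [ 0.4538 -0.1302  0.1721] xyz [ 0.0886 -0.0622  0.1495] r [0. 0. 0.] open 0.0915 q [-0.44  0.3   1.75 -0.    1.09  0.88]
```

step_arm(
  steps=[
    {"x": 0.0886,"y": -0.0622,"z": 0.083,"rx": 0,"ry": 0,"rz": 0,"claw": 0.3},
    {"x": 0.0886,"y": -0.0622,"z": 0.083,"rx": 0,"ry": 0,"rz": 0,"claw": 0.3},
    {"x": 0.0886,"y": -0.0622,"z": 0.083,"rx": 0,"ry": 0,"rz": 0,"claw": 0.3},
    {"x": 0.0886,"y": -0.0622,"z": 0.083,"rx": 0,"ry": 0,"rz": 0,"claw": 0.3},
    {"x": 0.0886,"y": -0.0622,"z": 0.083,"rx": 0,"ry": 0,"rz": 0,"claw": 0.3},
    {"x": 0.0886,"y": -0.0622,"z": 0.083,"rx": 0,"ry": 0,"rz": 0,"claw": 0.3},
  ],
)

```text
time: 3.2
tool_pos: [0.5056, -0.0712, 0.1105]
tool_rot: [3.141, -0.0, 0.248]
contact_force: [0.2, 0.6, -0.1]
opening: 0.0607
grip_force: 0.0
```

```bash
python3 g.py .5068 -.0687 .060
```

```text
t 3.2 pos [ 0.5056 -0.0712  0.1105] xyz [ 0.0023 -0.0029  0.0673] r [0. 0. 0.] open 0.0607 q [-0.29  0.44  1.72 -0.    0.97  1.03]
```

Down, then close gently and lift.

step_arm(
  steps=[
    {"x": 0.0012,"y": -0.002,"z": 0.035,"rx": 0,"ry": 0,"rz": 0,"claw": 0.3},
    {"x": 0.0012,"y": -0.002,"z": 0.067,"rx": 0,"ry": 0,"rz": 0,"claw": 0.3},
    {"x": 0.0012,"y": -0.002,"z": 0.067,"rx": 0,"ry": 0,"rz": 0,"claw": 0.3},
    {"x": 0.0012,"y": -0.002,"z": 0.067,"rx": 0,"ry": 0,"rz": 0,"claw": -0.2},
    {"x": 0.0012,"y": -0.002,"z": 0.067,"rx": 0,"ry": 0,"rz": 0,"claw": -0.7},
    {"x": 0.0012,"y": -0.002,"z": 0.067,"rx": 0,"ry": 0,"rz": 0,"claw": -0.7},
    {"x": 0.0012,"y": -0.002,"z": 0.067,"rx": 0,"ry": 0,"rz": 0,"claw": -0.7},
    {"x": 0.0012,"y": -0.002,"z": 0.067,"rx": 0,"ry": 0,"rz": 0,"claw": -0.7},
    {"x": 0.0012,"y": -0.002,"z": 0.067,"rx": 0,"ry": 0,"rz": 0,"claw": -0.7},
  ],
  squeeze=20,
)

```text
time: 3.95
tool_pos: [0.5065, -0.069, 0.0603]
tool_rot: [3.141, -0.001, 0.248]
contact_force: [-0.1, -0.6, -0.3]
opening: 0.0239
grip_force: 3.8
```

```bash
python3 g.py .4772 -.2125 .145
```

```text
t 3.95 pos [ 0.5065 -0.069   0.0603] xyz [-0.0848  0.176  -0.1129] r [0. 0. 0.] open 0.0239 q [-0.29  0.52  1.77 -0.    0.85  1.04]
```

step_arm(
  steps=[
    {"x": 0,"y": 0,"z": 0,"rx": 0,"ry": 0,"rz": 0,"claw": -1},
    {"x": 0,"y": 0,"z": 0,"rx": 0,"ry": 0,"rz": 0,"claw": -1},
    {"x": 0,"y": 0,"z": -0.04,"rx": 0,"ry": 0,"rz": 0,"claw": -1},
    {"x": 0,"y": 0,"z": -0.08,"rx": 0,"ry": 0,"rz": 0,"claw": -1},
    {"x": -0.015,"y": 0.05,"z": -0.113,"rx": 0,"ry": 0,"rz": 0,"claw": -1},
    {"x": -0.0932,"y": 0.3413,"z": -0.113,"rx": 0,"ry": 0,"rz": 0,"claw": -1},
    {"x": -0.0932,"y": 0.3413,"z": -0.113,"rx": 0,"ry": 0,"rz": 0,"claw": -1},
    {"x": -0.0932,"y": 0.3413,"z": -0.113,"rx": 0,"ry": 0,"rz": 0,"claw": -1},
    {"x": -0.0932,"y": 0.3413,"z": -0.113,"rx": 0,"ry": 0,"rz": 0,"claw": -1},
    {"x": -0.0932,"y": 0.3413,"z": -0.113,"rx": 0,"ry": 0,"rz": 0,"claw": -1},
    {"x": -0.0932,"y": 0.3413,"z": -0.113,"rx": 0,"ry": 0,"rz": 0,"claw": -1},
    {"x": -0.0932,"y": 0.3413,"z": -0.113,"rx": 0,"ry": 0,"rz": 0,"claw": -1},
  ],
)

```text
time: 4.95
tool_pos: [0.5003, -0.339, 0.1436]
tool_rot: [3.14, 0.0, 0.243]
contact_force: [0.0, 0.7, -1.8]
opening: 0.0238
grip_force: 20.0
```

```bash
python3 g.py .5015 -.3343 .066; python3 - <<'E'
from h import *
s=robot.observe(); print(s['grip_force'])
for n in ['wrist','side']:
    im,d=read_camera(n); cv2.imwrite(f'pics/{n}1.png',im)
im=np.hstack([cv2.resize(cv2.imread('pics/wrist1.png'),(400,300)),cv2.resize(cv2.imread('pics/side1.png')[120:330,210:490],(400,300))]); cv2.imwrite('pics/v1.png',im)
E
```

```text
t 4.95 pos [ 0.5003 -0.339   0.1436] xyz [ 0.0031 -0.0059  0.1035] r [0. 0. 0.] open 0.0238 q [-0.72  0.56  1.41 -0.    1.17  0.61]
19.969403743743896
```

View pics/v1.png

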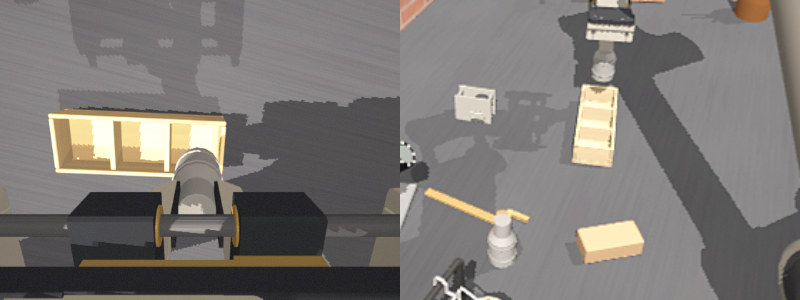

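The churn is held straight between the pads in the wrist view at (200,190), and the empty crate lies below it. Now I'm settling and lowering it.

step_arm(
  steps=[
    {"x": 0,"y": 0,"z": 0,"rx": 0,"ry": 0,"rz": 0,"claw": -1},
    {"x": 0,"y": 0,"z": 0.03,"rx": 0,"ry": 0,"rz": 0,"claw": -1},
    {"x": 0,"y": 0,"z": 0.03,"rx": 0,"ry": 0,"rz": 0,"claw": -1},
  ],
)

```text
time: 5.3
tool_pos: [0.5001, -0.3312, 0.1189]
tool_rot: [-3.137, 0.003, 0.25]
contact_force: [-1.2, 0.7, -2.5]
opening: 0.0235
grip_force: 20.0
```

```bash
python3 g.py .5015 -.3343 .066
```

```text
t 5.3 pos [ 0.5001 -0.3312  0.1189] xyz [0.0011 0.0048 0.0705] r [0. 0. 0.] open 0.0235 q [-0.71  0.58  1.45  0.    1.12  0.61]
```

step_arm(
  steps=[
    {"x": 0,"y": 0.001,"z": 0.025,"rx": 0,"ry": 0,"rz": 0,"claw": -1},
    {"x": 0,"y": 0.001,"z": 0.045,"rx": 0,"ry": 0,"rz": 0,"claw": -1},
    {"x": 0,"y": 0.001,"z": 0.06,"rx": 0,"ry": 0,"rz": 0,"claw": -1},
    {"x": 0,"y": 0.001,"z": 0.0695,"rx": 0,"ry": 0,"rz": 0,"claw": -1},
    {"x": 0,"y": 0.001,"z": 0.0695,"rx": 0,"ry": 0,"rz": 0,"claw": -1},
    {"x": 0,"y": 0.001,"z": 0.0695,"rx": 0,"ry": 0,"rz": 0,"claw": -1},
    {"x": 0,"y": 0.001,"z": 0.0695,"rx": 0,"ry": 0,"rz": 0,"claw": -1},
  ],
)

```text
time: 5.88
tool_pos: [0.5019, -0.3351, 0.0707]
tool_rot: [3.14, -0.001, 0.248]
contact_force: [-0.7, -0.6, -1.2]
opening: 0.0238
grip_force: 20.0
```

```bash
python3 g.py .5015 -.3343 .065
```

```text
t 5.88 pos [ 0.5019 -0.3351  0.0707] xyz [-0.0003 -0.0012  0.0076] r [0. 0. 0.] open 0.0238 q [-0.72  0.64  1.49 -0.    1.01  0.61]
```

step_arm(
  steps=[
    {"x": 0,"y": 0,"z": 0.0035,"rx": 0,"ry": 0,"rz": 0,"claw": -1},
    {"x": 0,"y": 0,"z": 0.007,"rx": 0,"ry": 0,"rz": 0,"claw": -1},
    {"x": 0,"y": 0,"z": 0.007,"rx": 0,"ry": 0,"rz": 0,"claw": -1},
    {"x": 0,"y": 0,"z": 0.007,"rx": 0,"ry": 0,"rz": 0,"claw": -0.2},
    {"x": 0,"y": 0,"z": 0.007,"rx": 0,"ry": 0,"rz": 0,"claw": 0.0},
    {"x": 0,"y": 0,"z": 0.007,"rx": 0,"ry": 0,"rz": 0,"claw": 0.2},
    {"x": 0,"y": 0,"z": -0.03,"rx": 0,"ry": 0,"rz": 0,"claw": 0.2},
    {"x": 0,"y": 0,"z": -0.07,"rx": 0,"ry": 0,"rz": 0,"claw": 0.2},
    {"x": 0,"y": 0,"z": -0.075,"rx": 0,"ry": 0,"rz": 0,"claw": 0.2},
  ],
)

```text
time: 6.63
tool_pos: [0.5034, -0.3364, 0.1309]
tool_rot: [3.135, -0.005, 0.248]
contact_force: [1.0, -0.6, 1.6]
opening: 0.0544
grip_force: 0.0
```

```bash
python3 g.py .5388 .0741 .125
```

```text
t 6.63 pos [ 0.5034 -0.3364  0.1309] xyz [ 0.18   -0.5191  0.0054] r [0. 0. 0.] open 0.0544 q [-0.72  0.57  1.43  0.    1.13  0.61]
```

step_arm(
  steps=[
    {"x": 0.1815,"y": -0.517,"z": 0.0,"rx": 0,"ry": 0,"rz": 0,"claw": 0.3},
    {"x": 0.1815,"y": -0.517,"z": 0.0,"rx": 0,"ry": 0,"rz": 0,"claw": 0.3},
    {"x": 0.1815,"y": -0.517,"z": 0.0,"rx": 0,"ry": 0,"rz": 0,"claw": 0.3},
    {"x": 0.1815,"y": -0.517,"z": 0.0,"rx": 0,"ry": 0,"rz": 0,"claw": 0.3},
    {"x": 0.1815,"y": -0.517,"z": 0.0,"rx": 0,"ry": 0,"rz": 0,"claw": 0.3},
    {"x": 0.1815,"y": -0.517,"z": 0.0,"rx": 0,"ry": 0,"rz": 0,"claw": 0.3},
    {"x": 0.1815,"y": -0.517,"z": 0.0,"rx": 0,"ry": 0,"rz": 0,"claw": 0.3},
    {"x": 0.1815,"y": -0.517,"z": 0.0,"rx": 0,"ry": 0,"rz": 0,"claw": 0.3},
    {"x": 0.1815,"y": -0.517,"z": 0.0,"rx": 0,"ry": 0,"rz": 0,"claw": 0.3},
    {"x": 0.1815,"y": -0.517,"z": 0.0,"rx": 0,"ry": 0,"rz": 0,"claw": 0.3},
    {"x": 0.1815,"y": -0.517,"z": 0.0,"rx": 0,"ry": 0,"rz": 0,"claw": 0.3},
    {"x": 0.1815,"y": -0.517,"z": 0.0,"rx": 0,"ry": 0,"rz": 0,"claw": 0.3},
  ],
)

```text
time: 7.63
tool_pos: [0.538, 0.0763, 0.1257]
tool_rot: [3.141, 0.0, 0.252]
contact_force: [-1.0, -0.9, 0.1]
opening: 0.0596
grip_force: 0.0
```

step_arm(
  steps=[
    {"x": 0,"y": 0,"z": 0,"rx": 0,"ry": 0,"rz": 0,"claw": 0.3},
    {"x": 0,"y": 0,"z": 0,"rx": 0,"ry": 0,"rz": 0,"claw": 0.3},
    {"x": 0,"y": 0,"z": 0,"rx": 0,"ry": 0,"rz": 0,"claw": 0.3},
    {"x": 0,"y": 0,"z": 0,"rx": 0,"ry": 0,"rz": 0,"claw": 0.3},
  ],
)

```text
time: 7.97
tool_pos: [0.5383, 0.0731, 0.1259]
tool_rot: [3.141, 0.0, 0.246]
contact_force: [0.2, -0.6, -1.0]
opening: 0.0599
grip_force: 0.0
```

```bash
python3 g.py .5388 .0741 .060
```

```text
t 7.97 pos [0.5383 0.0731 0.1259] xyz [ 0.0009 -0.0011  0.0879] r [0. 0. 0.] open 0.0599 q [-0.01  0.48  1.62 -0.    1.05  1.32]
```

step_arm(
  steps=[
    {"x": 0.0005,"y": -0.0008,"z": 0.035,"rx": 0,"ry": 0,"rz": 0,"claw": 0.3},
    {"x": 0.0005,"y": -0.0008,"z": 0.07,"rx": 0,"ry": 0,"rz": 0,"claw": 0.3},
    {"x": 0.0005,"y": -0.0008,"z": 0.0875,"rx": 0,"ry": 0,"rz": 0,"claw": 0.3},
    {"x": 0.0005,"y": -0.0008,"z": 0.0875,"rx": 0,"ry": 0,"rz": 0,"claw": -0.2},
    {"x": 0.0005,"y": -0.0008,"z": 0.0875,"rx": 0,"ry": 0,"rz": 0,"claw": -0.7},
    {"x": 0.0005,"y": -0.0008,"z": 0.0875,"rx": 0,"ry": 0,"rz": 0,"claw": -1},
    {"x": 0.0005,"y": -0.0008,"z": 0.0875,"rx": 0,"ry": 0,"rz": 0,"claw": -1},
    {"x": 0.0005,"y": -0.0008,"z": 0.0875,"rx": 0,"ry": 0,"rz": 0,"claw": -1},
    {"x": 0.0005,"y": -0.0008,"z": 0.0875,"rx": 0,"ry": 0,"rz": 0,"claw": -1},
    {"x": 0.0005,"y": -0.0008,"z": 0.0875,"rx": 0,"ry": 0,"rz": 0,"claw": -1},
  ],
)

```text
time: 8.8
tool_pos: [0.539, 0.0751, 0.0611]
tool_rot: [3.141, -0.002, 0.248]
contact_force: [0.2, -0.5, 2.8]
opening: 0.024
grip_force: 19.9
```

```bash
python3 g.py .4775 -.2127 .145
```

```text
t 8.8 pos [0.539  0.0751 0.0611] xyz [-0.1734  0.3519 -0.112 ] r [0. 0. 0.] open 0.024 q [-0.    0.56  1.68 -0.    0.9   1.32]
```

step_arm(
  steps=[
    {"x": 0,"y": 0,"z": -0.04,"rx": 0,"ry": 0,"rz": 0,"claw": -1},
    {"x": 0,"y": 0,"z": -0.08,"rx": 0,"ry": 0,"rz": 0,"claw": -1},
    {"x": -0.015,"y": 0.03,"z": -0.112,"rx": 0,"ry": 0,"rz": 0,"claw": -1},
    {"x": -0.1734,"y": 0.352,"z": -0.112,"rx": 0,"ry": 0,"rz": 0,"claw": -1},
    {"x": -0.1734,"y": 0.352,"z": -0.112,"rx": 0,"ry": 0,"rz": 0,"claw": -1},
    {"x": -0.1734,"y": 0.352,"z": -0.112,"rx": 0,"ry": 0,"rz": 0,"claw": -1},
    {"x": -0.1734,"y": 0.352,"z": -0.112,"rx": 0,"ry": 0,"rz": 0,"claw": -1},
    {"x": -0.1734,"y": 0.352,"z": -0.112,"rx": 0,"ry": 0,"rz": 0,"claw": -1},
    {"x": -0.1734,"y": 0.352,"z": -0.112,"rx": 0,"ry": 0,"rz": 0,"claw": -1},
    {"x": -0.1734,"y": 0.352,"z": -0.112,"rx": 0,"ry": 0,"rz": 0,"claw": -1},
    {"x": -0.1734,"y": 0.352,"z": -0.112,"rx": 0,"ry": 0,"rz": 0,"claw": -1},
    {"x": -0.1734,"y": 0.352,"z": -0.112,"rx": 0,"ry": 0,"rz": 0,"claw": -1},
  ],
)

```text
time: 9.8
tool_pos: [0.4767, -0.2135, 0.1442]
tool_rot: [-3.141, 0.0, 0.245]
contact_force: [0.8, 0.8, -1.1]
opening: 0.0241
grip_force: 19.9
```

step_arm(
  steps=[
    {"x": 0,"y": 0,"z": 0,"rx": 0,"ry": 0,"rz": 0,"claw": -1},
    {"x": 0,"y": 0,"z": 0,"rx": 0,"ry": 0,"rz": 0,"claw": -1},
    {"x": 0,"y": 0,"z": 0,"rx": 0,"ry": 0,"rz": 0,"claw": -1},
    {"x": 0,"y": 0,"z": 0.02,"rx": 0,"ry": 0,"rz": 0,"claw": -1},
    {"x": 0,"y": 0,"z": 0.02,"rx": 0,"ry": 0,"rz": 0,"claw": -1},
    {"x": 0,"y": 0,"z": 0.02,"rx": 0,"ry": 0,"rz": 0,"claw": -1},
  ],
)

```text
time: 10.3
tool_pos: [0.4769, -0.2117, 0.129]
tool_rot: [-3.14, 0.001, 0.249]
contact_force: [-0.1, -0.5, -0.7]
opening: 0.0235
grip_force: 19.9
```

```bash
python3 g.py .4775 -.2127 .066
```

```text
t 10.3 pos [ 0.4769 -0.2117  0.129 ] xyz [0.0005 0.0016 0.0839] r [0. 0. 0.] open 0.0235 q [-0.56  0.44  1.67 -0.    1.03  0.76]
```

step_arm(
  steps=[
    {"x": 0,"y": 0.001,"z": 0.03,"rx": 0,"ry": 0,"rz": 0,"claw": -1},
    {"x": 0,"y": 0.001,"z": 0.055,"rx": 0,"ry": 0,"rz": 0,"claw": -1},
    {"x": 0,"y": 0.001,"z": 0.072,"rx": 0,"ry": 0,"rz": 0,"claw": -1},
    {"x": 0,"y": 0.001,"z": 0.079,"rx": 0,"ry": 0,"rz": 0,"claw": -1},
    {"x": 0,"y": 0.001,"z": 0.0835,"rx": 0,"ry": 0,"rz": 0,"claw": -1},
    {"x": 0,"y": 0.001,"z": 0.0835,"rx": 0,"ry": 0,"rz": 0,"claw": -1},
    {"x": 0,"y": 0.001,"z": 0.0835,"rx": 0,"ry": 0,"rz": 0,"claw": -1},
    {"x": 0,"y": 0.001,"z": 0.0835,"rx": 0,"ry": 0,"rz": 0,"claw": -0.2},
    {"x": 0,"y": 0.001,"z": 0.0835,"rx": 0,"ry": 0,"rz": 0,"claw": 0.0},
    {"x": 0,"y": 0.001,"z": 0.0835,"rx": 0,"ry": 0,"rz": 0,"claw": 0.2},
    {"x": 0,"y": 0.001,"z": 0.05,"rx": 0,"ry": 0,"rz": 0,"claw": 0.2},
    {"x": 0,"y": 0.001,"z": 0.01,"rx": 0,"ry": 0,"rz": 0,"claw": 0.2},
  ],
)

```text
time: 11.3
tool_pos: [0.476, -0.2127, 0.121]
tool_rot: [-3.138, 0.003, 0.248]
contact_force: [0.4, -0.3, 0.4]
opening: 0.0522
grip_force: 0.0
```

step_arm(
  steps=[
    {"x": 0,"y": 0,"z": -0.05,"rx": 0,"ry": 0,"rz": 0,"claw": 0.5},
    {"x": 0,"y": 0,"z": -0.1,"rx": 0,"ry": 0,"rz": 0,"claw": 0.5},
    {"x": 0,"y": -0.05,"z": -0.15,"rx": 0,"ry": 0,"rz": 0,"claw": 0.5},
    {"x": 0,"y": -0.4,"z": -0.15,"rx": 0,"ry": 0,"rz": 0,"claw": 0.5},
    {"x": 0,"y": -0.4,"z": -0.15,"rx": 0,"ry": 0,"rz": 0,"claw": 0.5},
    {"x": 0,"y": -0.4,"z": -0.15,"rx": 0,"ry": 0,"rz": 0,"claw": 0.5},
    {"x": 0,"y": -0.4,"z": -0.15,"rx": 0,"ry": 0,"rz": 0,"claw": 0.5},
    {"x": 0,"y": -0.4,"z": -0.15,"rx": 0,"ry": 0,"rz": 0,"claw": 0.5},
    {"x": 0,"y": -0.4,"z": -0.15,"rx": 0,"ry": 0,"rz": 0,"claw": 0.5},
    {"x": 0,"y": -0.4,"z": -0.15,"rx": 0,"ry": 0,"rz": 0,"claw": 0.5},
    {"x": 0,"y": -0.4,"z": -0.15,"rx": 0,"ry": 0,"rz": 0,"claw": 0.5},
    {"x": 0,"y": -0.4,"z": -0.15,"rx": 0,"ry": 0,"rz": 0,"claw": 0.5},
  ],
)

```text
time: 12.3
tool_pos: [0.4036, 0.0782, 0.2348]
tool_rot: [3.141, -0.001, 0.251]
contact_force: [0.2, -0.3, 0.1]
opening: 0.0689
grip_force: 0.0
```

```bash
python3 - <<'E'
from h import *
print(robot.observe()['tool_pos'])
for n in ['top','side']:
    im,d=read_camera(n); cv2.imwrite(f'pics/{n}2.png',im); Q=cloud(n,d)
    for c in [(.5015,-.3343),(.4775,-.2127)]:
        m=((Q>[c[0]-.03,c[1]-.03,.075])&(Q<[c[0]+.03,c[1]+.03,.11])).all(-1); X=Q[m]
        if len(X)>5: print(n,cv2.minEnclosingCircle(X[:,:2].astype(np.float32)),np.median(X[:,2]))
a=cv2.imread('pics/top2.png'); cv2.imwrite('pics/t2.png',cv2.resize(a[90:330,120:480],None,fx=2,fy=2))
E
```

```text
[0.40357672 0.0782025  0.23481629]
top ((0.5018737316131592, -0.3339606523513794), 0.012755628675222397) 0.08651175687181911
top ((0.4783879518508911, -0.21315748989582062), 0.012206665240228176) 0.08651065555905976
```

View pics/t2.png

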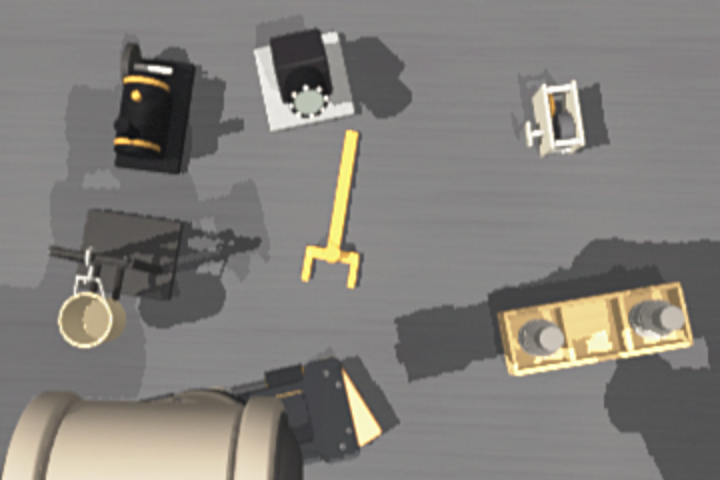

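Both churns stand in the end cells, at (543,336) and (660,317), with lids 86.5 mm high as expected. Next I'm checking wrist-range feasibility for the final pose and computing the approach to the pail.

```bash
cat >> g.py <<'E'
YAW=np.radians(13.2); EL=np.radians(38); LENS=np.array([.710,.0385,.1205])
ZV=np.array([-np.cos(EL)*np.cos(YAW),-np.cos(EL)*np.sin(YAW),np.sin(EL)]); VIEW=LENS+.2*ZV
def Rfin():
    z=-ZV; y=np.array([np.sin(YAW),-np.cos(YAW),0]); return np.stack([np.cross(y,z),y,z],1)
def Rdown(yaw): return Ro.from_euler('xyz',[np.pi,0,yaw]).as_matrix()
E
python3 - <<'E'
from g import *
from scipy.optimize import least_squares
D=np.array([(.3427,1.525,.5246,.2260),(.30,1.75,.4721,.1721),(.44,1.72,.5106,.1105),(.52,1.77,.5112,.0603),(.56,1.41,.6043,.1436),(.64,1.49,.6033,.0707),(.48,1.62,.5432,.1259),(.44,1.67,.5218,.129)])
def fk(p,q2,q3): a,h,L1,L2,e=p; s=q2+q3; return a+L1*np.sin(q2)+L2*np.sin(s)+e*np.cos(s), h+L1*np.cos(q2)+L2*np.cos(s)-e*np.sin(s)
f=lambda p: np.concatenate([fk(p,D[:,0],D[:,1])[0]-D[:,2],fk(p,D[:,0],D[:,1])[1]-D[:,3],.01*(p-[0,0.1,.4,.4,0])])
s=least_squares(f,[0,.1,.4,.4,0]); print(s.x,abs(s.fun[:16]).max())
T=VIEW+.034*ZV; print('VIEW',VIEW,'TCP',T)
for d in [.15,.2,.25,.3,.35,.4]:
    W=T+d*ZV; r=np.hypot(*W[:2]); z=W[2]-d
    g=least_squares(lambda q:[fk(s.x,*q)[0]-r,fk(s.x,*q)[1]-z],[.2,1.6]); print(d,W,g.x,g.cost,'q5',np.pi-np.radians(52)-sum(g.x))
step([.4845,.2545,.19],Rdown(-.126))
E
```

```text
[ 0.00910383 -0.08827568  0.49623967  0.37860115  0.04419022] 0.0032943400199229866
VIEW [0.55656187 0.00251141 0.2436323 ] TCP [ 0.53047739 -0.00360665  0.26456479]
0.15 [ 0.41539879 -0.03059809  0.35691401] [0.16125333 1.82918904] 5.588412063469532e-18 q5 0.2435790774360289
0.2 [ 0.37703926 -0.03959524  0.38769708] [0.11441101 1.94591487] 1.3500768910154523e-30 q5 0.17369556228575211
0.25 [ 0.33867973 -0.04859238  0.41848015] [0.07155427 2.05811879] 5.23577459854083e-27 q5 0.1043483775228804
0.3 [ 0.3003202  -0.05758953  0.44926323] [0.03324929 2.16636396] 4.3626604308583484e-24 q5 0.03440819900387382
0.35 [ 0.26196066 -0.06658668  0.4800463 ] [6.37951835e-04 2.27099170e+00] 1.8012107645707846e-21 q5 -0.0376082067918011
0.4 [ 0.22360113 -0.07558382  0.51082938] [-0.02419684  2.37210655] 5.753915389742543e-19 q5 -0.11388826240170458
t 12.4 pos [0.4041 0.0768 0.2345] xyz [ 0.162  -0.2034  0.0593] r [ 0.0007 -0.0008  0.4758] open 0.0692 q [ 0.    0.12  1.79 -0.    1.22  1.32]
```

step_arm(
  steps=[
    {"x": 0.05,"y": 0.08,"z": -0.08,"rx": 0,"ry": 0.15,"rz": 0,"claw": 0.5},
    {"x": 0.05,"y": 0.08,"z": -0.08,"rx": 0,"ry": 0.3,"rz": 0,"claw": 0.5},
    {"x": 0.05,"y": 0.08,"z": -0.08,"rx": 0,"ry": 0.45,"rz": 0,"claw": 0.5},
    {"x": 0.05,"y": 0.08,"z": -0.08,"rx": 0,"ry": 0.6,"rz": 0,"claw": 0.5},
    {"x": 0.05,"y": 0.08,"z": -0.08,"rx": 0,"ry": 0.75,"rz": 0,"claw": 0.5},
    {"x": 0.05,"y": 0.08,"z": -0.08,"rx": 0,"ry": 0.9,"rz": 0,"claw": 0.5},
    {"x": 0.05,"y": 0.08,"z": -0.08,"rx": 0,"ry": 0.9,"rz": 0,"claw": 0.5},
    {"x": 0.05,"y": 0.08,"z": -0.08,"rx": 0,"ry": 0.9,"rz": 0,"claw": 0.5},
    {"x": 0.05,"y": 0.08,"z": -0.08,"rx": 0,"ry": 0.9,"rz": 0,"claw": 0.5},
    {"x": 0.05,"y": 0.08,"z": -0.08,"rx": 0,"ry": 0.9,"rz": 0,"claw": 0.5},
  ],
)

```text
time: 13.23
tool_pos: [0.4556, 0.0275, 0.2949]
tool_rot: [3.14, -0.707, 0.247]
contact_force: [0.7, 0.7, -0.9]
opening: 0.0688
grip_force: 0.0
```

```bash
cat > kin.py <<'E'
from g import *
from scipy.optimize import least_squares
rz=lambda a:Ro.from_euler('z',a).as_matrix(); ry=lambda a:Ro.from_euler('y',a).as_matrix()
def FK(q,p):
    a,h,L1,L2,e,d,s4=p[:7]
    R2=rz(q[0])@ry(q[1]); R3=R2@ry(q[2]); R5=R3@rz(s4*q[3])@ry(q[4]); R6=R5@rz(q[5])@rz(-np.pi/2)
    t=rz(q[0])@[a,0,h]+R2@[0,0,L1]+R3@[e,0,L2]+R6@[0,0,d]; return R6,t
E
python3 - <<'E'
from kin import *
s=robot.observe(); R,t=tw(s); q=s['qpos']; print(q.round(3),t,s['tool_rot'])
S=[([-1.46901567,.342716986,1.52501621,0,1.27538586,-.14595795],[.12874479,-.50855447,.22604822],None),
([-.44,.3,1.75,0,1.09,.88],[.4538,-.1302,.1721],None),([-.29,.52,1.77,0,.85,1.04],[.5065,-.069,.0603],None),([-.72,.64,1.49,0,1.01,.61],[.5019,-.3351,.0707],None),([-.01,.48,1.62,0,1.05,1.32],[.5383,.0731,.1259],None),([0,.56,1.68,0,.9,1.32],[.539,.0751,.0611],None),([.0,.12,1.79,0,1.22,1.32],[.4041,.0768,.2345],None)]
for s4 in (1,-1):
    Rm=FK(q,[0,0,0,0,0,0,s4])[0]; print(s4,'rot err deg',np.degrees(Ro.from_matrix(Rm.T@R).magnitude()))
np.save('q1.npy',np.r_[q,t])
def f(p):
    o=[]
    for qq,tt,_ in S: o+=list((FK(qq,list(p)+[1])[1]-tt)[[0,1,2]]*[1,.3,1])
    o+=list((FK(q,list(p)+[1])[1]-t)*5); return np.r_[o,.002*(p-[0,.3,.45,.4,0,.3])]
r=least_squares(f,[0,.3,.45,.4,0,.3]); print(r.x.round(4),abs(r.fun).max())
E
```

```text
[-0.392 -0.18   2.131  0.646  0.697  0.532] [0.45556571 0.02745224 0.29492985] [ 3.14033375 -0.70674394  0.24744672]
1 rot err deg 179.99999999999997
-1 rot err deg 125.00210956774207
[0.1575 0.3457 0.7304 0.2569 0.3087 0.5004] 0.07209172563832998
```

```bash
cat > kin.py <<'E'
from g import *
from scipy.optimize import least_squares
rz=lambda a:Ro.from_euler('z',a).as_matrix(); ry=lambda a:Ro.from_euler('y',a).as_matrix()
def FK(q,p):
    a,h,L1,L2,e,d,b,b2,e2=p
    R1=rz(q[0]);R2=R1@ry(q[1]); R3=R2@ry(q[2]); R4=R3@rz(q[3]); R5=R4@ry(q[4]); R6=R5@rz(q[5])@rz(np.pi/2)
    return R6, R1@[a,b,h]+R2@[0,0,L1]+R3@[e,0,L2]+R4@[0,b2,0]+R5@[e2,0,d]
E
python3 - <<'E'
from kin import *
q=np.load('q1.npy'); q,t=q[:6],q[6:]
S=[([-1.46901567,.342716986,1.52501621,0,1.27538586,-.14595795],[.12874479,-.50855447,.22604822],None),
([-.44,.3,1.75,0,1.09,.88],[.4538,-.1302,.1721],None),([-.29,.52,1.77,0,.85,1.04],[.5065,-.069,.0603],None),([-.72,.64,1.49,0,1.01,.61],[.5019,-.3351,.0707],None),([-.01,.48,1.62,0,1.05,1.32],[.5383,.0731,.1259],None),([0,.56,1.68,0,.9,1.32],[.539,.0751,.0611],None),([.0,.12,1.79,0,1.22,1.32],[.4041,.0768,.2345],None)]
for mask in ([1,1,1,1,1,1,1,0,0],[1,1,1,1,1,1,0,1,0],[1,1,1,1,0,1,1,1,0],[1]*9):
    m=np.array(mask)
    def f(p):
        p=p*m; o=[FK(qq,p)[1]-tt for qq,tt,_ in S]+[(FK(q,p)[1]-t)*5]; return np.r_[np.concatenate(o),.002*(p-[0,.3,.45,.4,0,.3,.05,.05,0])]
    r=least_squares(f,[0,.3,.45,.4,0,.3,.05,.05,0]); print((r.x*m).round(4),abs(r.fun[:24]).max())
E
```

```text
[0.0027 0.2222 0.5045 0.3766 0.046  0.3171 0.0769 0.     0.    ] 0.003167976256747196
[ 0.1478  0.1978  0.5524  0.2386  0.1463  0.3406 -0.      0.0782  0.    ] 0.058201424808058094
[-0.012   0.191   0.4898  0.3739  0.      0.3135  0.0792 -0.0015  0.    ] 0.009436212944571587
[ 0.3041  0.0041  0.5043  0.3779  0.0467  0.0975 -0.1952  0.2724  0.3018] 0.0020442720131077508
```

```bash
cat >> kin.py <<'E'
PAR=[0.0027,.2222,.5045,.3766,.046,.3171,.0769,0,0]
LO=np.array([-2.53,-.77,.04,-1,.28,-3.11]);HI=np.array([2.53,2.02,2.7,4.14,2.66,3.11])
def IK(R,t,q0):
    def f(q):
        Rq,tq=FK(q,PAR); return np.r_[tq-t,.3*Ro.from_matrix(R.T@Rq).as_rotvec()]
    r=least_squares(f,q0); return r.x,r.cost
E
python3 - <<'E'
from kin import *
T=VIEW+.034*ZV
print('range ok?')
for q0 in ([-.4,-.2,2.1,.7,.6,.5],[-.4,-.2,2.1,1.5,.4,0],[-.4,-.2,2.1,2.5,.4,-1]):
    q,c=IK(Rfin(),T,q0); print(q.round(3),c)
q=np.load('q1.npy')[:6]; R0,t0=FK(q,PAR)
for k in np.linspace(0,1,6):
    Rk=R0@Ro.from_rotvec(k*Ro.from_matrix(R0.T@Rfin()).as_rotvec()).as_matrix(); q,c=IK(Rk,t0+k*(T-t0),q); print(k,q.round(3),c)
q,c=IK(Rdown(-.126),[.4845,.2545,.19],[.3,.3,1.7,0,1.2,2]); print('pail',q.round(3),c)
step([.4845,.2545,.19],Rdown(-.126))
E
```

```text
range ok?
[-0.473  0.021  2.208  1.341  0.551 -0.213] 1.8731205994585498e-19
[-0.473  0.021  2.208  1.341  0.551 -0.213] 3.453061964119641e-19
[-0.473  0.021  2.208  1.341  0.551 -0.213] 1.936635631664186e-26
0.0 [-0.392 -0.18   2.131  0.646  0.697  0.532] 0.0
0.2 [-0.412 -0.146  2.15   0.755  0.648  0.413] 9.839109611023664e-21
0.4 [-0.43  -0.109  2.168  0.88   0.607  0.278] 3.941164408523518e-20
0.6000000000000001 [-0.447 -0.069  2.183  1.022  0.576  0.126] 7.264222505731042e-20
0.8 [-0.461 -0.025  2.197  1.178  0.556 -0.04 ] 3.439772801205018e-20
1.0 [-0.473  0.021  2.208  1.341  0.551 -0.213] 2.3358854163465774e-20
pail [0.343 0.415 1.519 0.    1.208 2.039] 2.2465542013435393e-19
t 13.23 pos [0.4556 0.0275 0.2949] xyz [-0.006  -0.2843  0.1785] r [-0.1665 -0.8895  0.4549] open 0.0688 q [-0.39 -0.18  2.13  0.65  0.7   0.53]
```

step_arm(
  steps=[
    {"x": -0.006,"y": -0.2843,"z": 0.1785,"rx": -0.1665,"ry": -0.8895,"rz": 0.4549,"claw": 0.8},
    {"x": -0.006,"y": -0.2843,"z": 0.1785,"rx": -0.1665,"ry": -0.8895,"rz": 0.4549,"claw": 0.8},
    {"x": -0.006,"y": -0.2843,"z": 0.1785,"rx": -0.1665,"ry": -0.8895,"rz": 0.4549,"claw": 0.8},
    {"x": -0.006,"y": -0.2843,"z": 0.1785,"rx": -0.1665,"ry": -0.8895,"rz": 0.4549,"claw": 0.8},
    {"x": -0.006,"y": -0.2843,"z": 0.1785,"rx": -0.1665,"ry": -0.8895,"rz": 0.4549,"claw": 0.8},
    {"x": -0.006,"y": -0.2843,"z": 0.1785,"rx": -0.1665,"ry": -0.8895,"rz": 0.4549,"claw": 0.8},
    {"x": -0.006,"y": -0.2843,"z": 0.1785,"rx": -0.1665,"ry": -0.8895,"rz": 0.4549,"claw": 0.8},
    {"x": -0.006,"y": -0.2843,"z": 0.1785,"rx": -0.1665,"ry": -0.8895,"rz": 0.4549,"claw": 0.8},
    {"x": -0.006,"y": -0.2843,"z": 0.1785,"rx": -0.1665,"ry": -0.8895,"rz": 0.4549,"claw": 0.8},
    {"x": -0.006,"y": -0.2843,"z": 0.1785,"rx": -0.1665,"ry": -0.8895,"rz": 0.4549,"claw": 0.8},
    {"x": -0.006,"y": -0.2843,"z": 0.1785,"rx": -0.1665,"ry": -0.8895,"rz": 0.4549,"claw": 0.8},
    {"x": -0.006,"y": -0.2843,"z": 0.1785,"rx": -0.1665,"ry": -0.8895,"rz": 0.4549,"claw": 0.8},
  ],
)

```text
time: 14.23
tool_pos: [0.4838, 0.2556, 0.189]
tool_rot: [3.141, -0.0, -0.124]
contact_force: [-0.6, -0.4, 0.1]
opening: 0.0824
grip_force: 0.0
```

```bash
python3 - <<'E'
from g import *
step([.4845,.2545,.091],Rdown(-.126)); s=robot.observe()
im,d=read_camera('wrist'); cv2.imwrite('pics/w3.png',im); X=cloud('wrist',d,s)
m=((X>[.43,.2,.07])&(X<[.53,.31,.131])).all(-1); Y=X[m]; print(len(Y))
def f(p):
    r=np.hypot(Y[:,0]-p[0],Y[:,1]-p[1])*1e3; R=24+3*(Y[:,2]*1e3-60)/65; a,b=r-R,r-R+2; return np.where(abs(a)<abs(b),a,b)
from scipy.optimize import least_squares
r=least_squares(f,[.4845,.2545],loss='soft_l1'); print(r.x,np.median(abs(r.fun)),np.percentile(Y[:,2],95))
E
```

```text
t 14.23 pos [0.4838 0.2556 0.189 ] xyz [0.0011 0.0012 0.1307] r [ 0.0004 -0.0001  0.0031] open 0.0824 q [ 0.35  0.41  1.52 -0.    1.21  2.04]
3943
[0.485564   0.25197083] 0.5437017629103451 0.12398078353798775
```

View pics/w3.png

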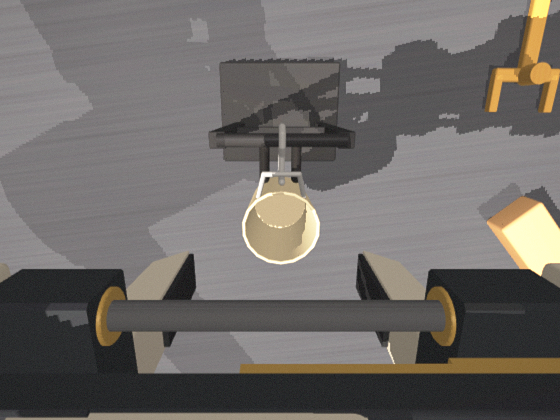

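The wrist view shows the pail rim at (281,228) and the bail on the hook at (283,180), with the bracket square to the gripper and the pail centred between the fingers. Lowering and gripping.

step_arm(
  steps=[
    {"x": 0.0012,"y": 0.0015,"z": 0.04,"rx": 0,"ry": 0,"rz": 0,"claw": 0.8},
    {"x": 0.0012,"y": 0.0015,"z": 0.08,"rx": 0,"ry": 0,"rz": 0,"claw": 0.8},
    {"x": 0.0012,"y": 0.0015,"z": 0.115,"rx": 0,"ry": 0,"rz": 0,"claw": 0.8},
    {"x": 0.0012,"y": 0.0015,"z": 0.13,"rx": 0,"ry": 0,"rz": 0,"claw": 0.8},
    {"x": 0.0012,"y": 0.0015,"z": 0.13,"rx": 0,"ry": 0,"rz": 0,"claw": 0.5},
    {"x": 0.0012,"y": 0.0015,"z": 0.13,"rx": 0,"ry": 0,"rz": 0,"claw": 0.3},
    {"x": 0.0012,"y": 0.0015,"z": 0.13,"rx": 0,"ry": 0,"rz": 0,"claw": 0.1},
    {"x": 0.0012,"y": 0.0015,"z": 0.13,"rx": 0,"ry": 0,"rz": 0,"claw": -0.2},
    {"x": 0.0012,"y": 0.0015,"z": 0.13,"rx": 0,"ry": 0,"rz": 0,"claw": -0.5},
    {"x": 0.0012,"y": 0.0015,"z": 0.13,"rx": 0,"ry": 0,"rz": 0,"claw": -1},
    {"x": 0.0012,"y": 0.0015,"z": 0.13,"rx": 0,"ry": 0,"rz": 0,"claw": -1},
    {"x": 0.0012,"y": 0.0015,"z": 0.13,"rx": 0,"ry": 0,"rz": 0,"claw": -1},
  ],
  squeeze=25,
)

```text
time: 15.28
tool_pos: [0.4849, 0.2544, 0.0929]
tool_rot: [-3.14, -0.002, -0.125]
contact_force: [0.5, -2.1, 6.3]
opening: 0.0534
grip_force: 25.0
```

step_arm(
  steps=[
    {"x": 0,"y": 0,"z": -0.015,"rx": 0,"ry": 0,"rz": 0,"claw": -1},
    {"x": 0,"y": 0,"z": -0.035,"rx": 0,"ry": 0,"rz": 0,"claw": -1},
    {"x": 0,"y": 0,"z": -0.055,"rx": 0,"ry": 0,"rz": 0,"claw": -1},
    {"x": 0,"y": 0,"z": -0.055,"rx": 0,"ry": 0,"rz": 0,"claw": -1},
    {"x": 0,"y": 0,"z": -0.055,"rx": 0,"ry": 0,"rz": 0,"claw": -1},
    {"x": -0.03,"y": 0,"z": -0.055,"rx": 0,"ry": 0,"rz": 0,"claw": -1},
    {"x": -0.07,"y": 0,"z": -0.055,"rx": 0,"ry": 0,"rz": 0,"claw": -1},
    {"x": -0.11,"y": 0,"z": -0.055,"rx": 0,"ry": 0,"rz": 0,"claw": -1},
    {"x": -0.11,"y": 0,"z": -0.1,"rx": 0,"ry": 0,"rz": 0,"claw": -1},
    {"x": -0.11,"y": 0,"z": -0.15,"rx": 0,"ry": 0,"rz": 0,"claw": -1},
    {"x": -0.11,"y": 0,"z": -0.18,"rx": 0,"ry": 0,"rz": 0,"claw": -1},
    {"x": -0.11,"y": 0,"z": -0.18,"rx": 0,"ry": 0,"rz": 0,"claw": -1},
  ],
)

```text
time: 16.28
tool_pos: [0.4041, 0.2657, 0.2308]
tool_rot: [-3.137, -0.006, -0.124]
contact_force: [0.4, 0.2, -0.2]
opening: 0.0532
grip_force: 25.0
```

```bash
python3 - <<'E'
from kin import *
s=robot.observe(); R0,t0=tw(s); q=s['qpos']; print(t0,s['tool_rot'],s['grip_force'],s['contact_force'])
im,d=read_camera('wrist'); cv2.imwrite('pics/w4.png',im)
W1=np.array([.44,.02,.30]); R1=FK(np.load('q1.npy')[:6],PAR)[0]
step(W1,R1)
# check path
T=VIEW+.034*ZV
for A,ta,B,tb in ((R0,t0,R1,W1),(R1,W1,Rfin(),T)):
    for k in np.linspace(0,1,5):
        Rk=A@Ro.from_rotvec(k*Ro.from_matrix(A.T@B).as_rotvec()).as_matrix(); q,c=IK(Rk,ta+k*(tb-ta),q); print(round(k,2),q.round(2),c<1e-8)
E
```

```text
[0.40407506 0.26569893 0.23078568] [-3.13671992 -0.00618913 -0.12435563] 24.999841750832275 [ 0.36134137  0.19206826 -0.20006375]
t 16.33 pos [0.4031 0.2651 0.2282] xyz [ 0.0897  0.3179 -0.0964] r [ 0.1631  0.8854 -0.454 ] open 0.0533 q [0.42 0.26 1.64 0.   1.24 2.12]
0.0 [0.42 0.26 1.63 0.   1.24 2.12] True
0.25 [ 0.32  0.11  1.79 -0.04  1.07  1.94] True
0.5 [ 0.15 -0.03  1.93  0.    0.89  1.67] True
0.75 [-0.1  -0.15  2.05  0.22  0.74  1.19] True
1.0 [-0.45 -0.22  2.14  0.65  0.75  0.49] True
0.0 [-0.45 -0.22  2.14  0.65  0.75  0.49] True
0.25 [-0.46 -0.17  2.17  0.78  0.68  0.36] True
0.5 [-0.47 -0.11  2.18  0.94  0.62  0.2 ] True
0.75 [-0.47 -0.05  2.2   1.13  0.57  0.  ] True
1.0 [-0.47  0.02  2.21  1.34  0.55 -0.21] True
```

View pics/w4.png

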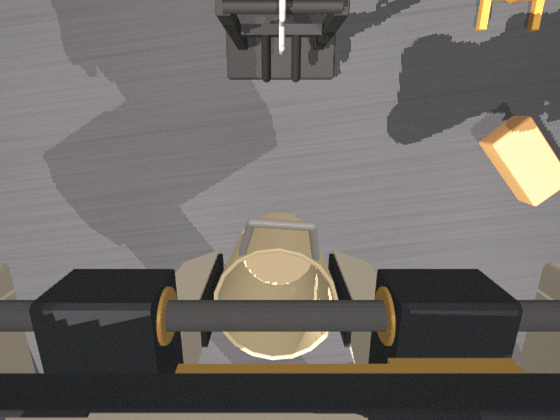

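The pail is free of the hook, held at (277,300) between the pads with its bail at (282,225). Moving to the staging tilt.

step_arm(
  steps=[
    {"x": 0.09,"y": 0.318,"z": -0.096,"rx": 0.163,"ry": 0.885,"rz": -0.454,"claw": -1},
    {"x": 0.09,"y": 0.318,"z": -0.096,"rx": 0.163,"ry": 0.885,"rz": -0.454,"claw": -1},
    {"x": 0.09,"y": 0.318,"z": -0.096,"rx": 0.163,"ry": 0.885,"rz": -0.454,"claw": -1},
    {"x": 0.09,"y": 0.318,"z": -0.096,"rx": 0.163,"ry": 0.885,"rz": -0.454,"claw": -1},
    {"x": 0.09,"y": 0.318,"z": -0.096,"rx": 0.163,"ry": 0.885,"rz": -0.454,"claw": -1},
    {"x": 0.09,"y": 0.318,"z": -0.096,"rx": 0.163,"ry": 0.885,"rz": -0.454,"claw": -1},
    {"x": 0.09,"y": 0.318,"z": -0.096,"rx": 0.163,"ry": 0.885,"rz": -0.454,"claw": -1},
    {"x": 0.09,"y": 0.318,"z": -0.096,"rx": 0.163,"ry": 0.885,"rz": -0.454,"claw": -1},
    {"x": 0.09,"y": 0.318,"z": -0.096,"rx": 0.163,"ry": 0.885,"rz": -0.454,"claw": -1},
    {"x": 0.09,"y": 0.318,"z": -0.096,"rx": 0.163,"ry": 0.885,"rz": -0.454,"claw": -1},
    {"x": 0.09,"y": 0.318,"z": -0.096,"rx": 0.163,"ry": 0.885,"rz": -0.454,"claw": -1},
    {"x": 0.09,"y": 0.318,"z": -0.096,"rx": 0.163,"ry": 0.885,"rz": -0.454,"claw": -1},
  ],
)

```text
time: 17.33
tool_pos: [0.4388, 0.019, 0.2968]
tool_rot: [-3.14, -0.699, 0.242]
contact_force: [-0.1, -0.6, 0.0]
opening: 0.0531
grip_force: 25.0
```

```bash
python3 - <<'E'
from kin import *
T=VIEW+.033*ZV; step(T,Rfin())
E
```

```text
t 17.33 pos [0.4388 0.019  0.2968] xyz [0.0579 0.0588 0.1058] r [-0.0127  0.2658  0.0101] open 0.0531 q [-0.45 -0.22  2.15  0.65  0.75  0.5 ]
```

step_arm(
  steps=[
    {"x": 0.02,"y": 0.02,"z": 0.03,"rx": -0.004,"ry": 0.09,"rz": 0.003,"claw": -1},
    {"x": 0.04,"y": 0.04,"z": 0.07,"rx": -0.008,"ry": 0.18,"rz": 0.006,"claw": -1},
    {"x": 0.058,"y": 0.059,"z": 0.106,"rx": -0.0127,"ry": 0.266,"rz": 0.01,"claw": -1},
    {"x": 0.058,"y": 0.059,"z": 0.106,"rx": -0.0127,"ry": 0.266,"rz": 0.01,"claw": -1},
    {"x": 0.058,"y": 0.059,"z": 0.106,"rx": -0.0127,"ry": 0.266,"rz": 0.01,"claw": -1},
    {"x": 0.058,"y": 0.059,"z": 0.106,"rx": -0.0127,"ry": 0.266,"rz": 0.01,"claw": -1},
    {"x": 0.058,"y": 0.059,"z": 0.106,"rx": -0.0127,"ry": 0.266,"rz": 0.01,"claw": -1},
    {"x": 0.058,"y": 0.059,"z": 0.106,"rx": -0.0127,"ry": 0.266,"rz": 0.01,"claw": -1},
    {"x": 0.058,"y": 0.059,"z": 0.106,"rx": -0.0127,"ry": 0.266,"rz": 0.01,"claw": -1},
    {"x": 0.058,"y": 0.059,"z": 0.106,"rx": -0.0127,"ry": 0.266,"rz": 0.01,"claw": -1},
  ],
)

```text
time: 18.17
tool_pos: [0.5323, -0.0025, 0.2673]
tool_rot: [3.135, -0.913, 0.239]
contact_force: [0.4, -0.8, -0.7]
opening: 0.0532
grip_force: 25.0
```

```bash
cat > ver.py <<'E'
from kin import *
T=VIEW+.033*ZV; step(T,Rfin()); s=robot.observe(); R,t=tw(s)
print('tilt err deg',np.degrees(np.arccos(-R[:,2]@ZV)),s['grip_force'])
for n in ['top','side']:
    im,d=read_camera(n); cv2.imwrite(f'pics/{n}5.png',im); np.save(n+'5.npy',d); X=cloud(n,d)
    c=VIEW+.03*ZV; m=(np.linalg.norm(X-c,axis=-1)<.055)&(im[...,2].astype(int)-im[...,0]>15); Y=X[m]
    try: reg=nets.masks_of(n,'pail'); print(n,[(round(a['conf'],2),a['box']) for a in reg[:1]]); Y=X[m&reg[0]['region']] if reg else Y
    except Exception as e: print(e)
    if len(Y)<40: print(n,'few',len(Y)); continue
    E=Rfin()
    def f(p): # origin offset p[:2] lateral, tilt p[2:4], axial p[4]
        Z=(Y-VIEW)@np.stack([E[:,0],E[:,1],ZV],1)*1e3; z=Z[:,2]-p[4]
        r=np.hypot(Z[:,0]-p[0]-p[2]*z,Z[:,1]-p[1]-p[3]*z); side=r-(24+3*z/65)
        bot=np.where(r<25,abs(z),99); return np.minimum(abs(side),bot)
    r=least_squares(f,[0,0,0,0,0],loss='soft_l1'); print(n,len(Y),'lat mm',r.x[:2].round(1),'tilt deg',np.degrees(r.x[2:4]).round(1),'axial',r.x[4].round(1),'res',np.median(r.fun).round(2))
E
python3 ver.py; python3 - <<'E'
import cv2,numpy as np
a=cv2.imread('pics/side5.png')
cv2.imwrite('pics/s5.png',cv2.resize(a[100:380,110:480],None,fx=2,fy=2))
E
```

```text
t 18.17 pos [ 0.5323 -0.0025  0.2673] xyz [-0.0045  0.0008  0.0014] r [-0.0008 -0.0066  0.0069] open 0.0532 q [-0.47  0.02  2.2   1.34  0.55 -0.21]
tilt err deg 0.298213956562836 24.999889307655394
top [(0.76, [273.6, 199.5, 311.1, 246.7])]
top 1257 lat mm [ 2.9 -1.3] tilt deg [ 1.6 -1.1] axial 22.2 res 0.49
side [(0.87, [281.1, 148.2, 314.5, 197.2])]
side 723 lat mm [0.8 0.3] tilt deg [ 0.3 -3.3] axial 2.5 res 0.64
```

View pics/s5.png

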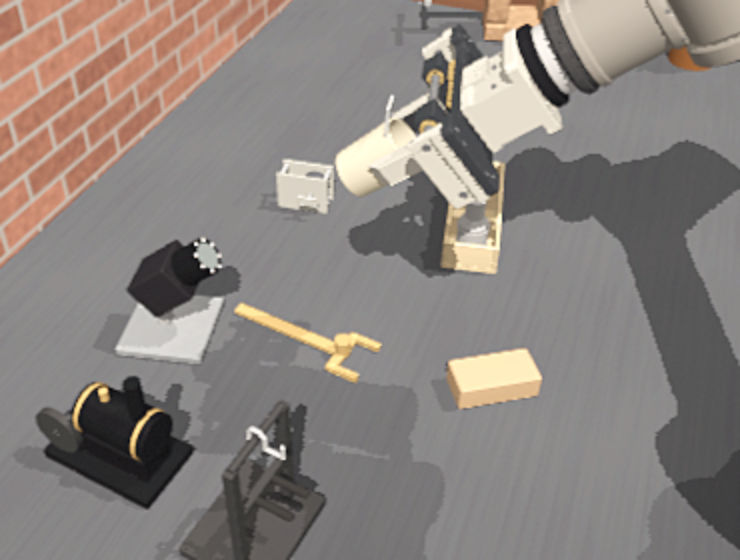

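The side crop shows the pail at (375,160) with its underside facing the lens at (207,255), and the hook empty. Engine, motor, puller and block are where they were. The fit puts the pail within about 3 mm and 3° of the view point, so I'm letting it settle and handing in.

step_arm(
  steps=[
    {"x": 0,"y": 0,"z": 0,"rx": 0,"ry": 0,"rz": 0,"claw": -1},
    {"x": 0,"y": 0,"z": 0,"rx": 0,"ry": 0,"rz": 0,"claw": -1},
    {"x": 0,"y": 0,"z": 0,"rx": 0,"ry": 0,"rz": 0,"claw": -1},
    {"x": 0,"y": 0,"z": 0,"rx": 0,"ry": 0,"rz": 0,"claw": -1},
    {"x": 0,"y": 0,"z": 0,"rx": 0,"ry": 0,"rz": 0,"claw": -1},
    {"x": 0,"y": 0,"z": 0,"rx": 0,"ry": 0,"rz": 0,"claw": -1},
  ],
)

```text
time: 18.87
tool_pos: [0.5325, -0.0029, 0.2664]
tool_rot: [3.137, -0.912, 0.237]
contact_force: [0.0, -0.5, -1.6]
opening: 0.0535
grip_force: 25.0
```

```bash
python3 ver.py; python3 -c "
from h import *
im,d=read_camera('top'); Q=cloud('top',d)
for c in [(.5015,-.3343),(.4775,-.2127)]:
    X=Q[((Q>[c[0]-.03,c[1]-.03,.075])&(Q<[c[0]+.03,c[1]+.03,.11])).all(-1)]; print(len(X), X.mean(0) if len(X) else '')
print(robot.hand_in())"
```

```text
t 18.87 pos [ 0.5325 -0.0029  0.2664] xyz [-0.0037  0.0003  0.0005] r [-0.001  -0.0054  0.0053] open 0.0535 q [-0.47  0.02  2.2   1.34  0.55 -0.21]
tilt err deg 0.24538186813206853 24.99992201279383
top [(0.97, [275.2, 199.8, 309.0, 249.1])]
top 1254 lat mm [ 2.2 -0.8] tilt deg [ 1.7 -1.4] axial 22.4 res 0.51
side [(0.61, [280.4, 144.5, 317.1, 197.5])]
side 679 lat mm [0.3 0.3] tilt deg [ 0.5 -3.1] axial 2.6 res 0.66
137 [ 0.50206232 -0.33276098  0.08617912]
132 [ 0.47843445 -0.21265804  0.08624899]
the job is handed in; nothing more can be done
None
```

Handed in at about 19 s: both churns stand upright in the crate's end cells, and the gripper alone holds the pail about 20 cm from the lens, underside facing it (measured within about 3 mm and 3°).

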